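Turn the leaf of the agate shade book

ROBOT

A 6-joint arm with a two-finger parallel gripper is mounted at the origin on the work surface. World frame = base frame: x ahead of the robot, y to its left, z up, the work surface at z = 0. Lengths are in mm, angles in rad, forces in N, time in s.
With the tool pointing down it reaches from about 350 to 925 mm from the base axis. Payload 6.4 kg.
Tool frame: the origin (TCP) lies at the centre of the arm's flange, where the gripper is bolted on; the fingertips stand 173 mm ahead of it and the grasp point (between the pads) lies 155 mm ahead of it; z points along the fingers, y is the direction in which the jaws open and shut (so a half turn about z gives the same grasp; the last joint's range is limited). The gripper opens to 85 mm and grips with 20 to 120 N. Pads are 22 mm wide; open, the fingers measure 114 mm over their backs; the gripper's body (76 mm by 85 mm) begins 54 mm behind the grasp point. The pads swing forward as they close: fully open they stand 13 mm farther back than shut.
Start: joints at [-1.446, 0.245, 1.558, -0, 1.339, -0.174], TCP at [191.348, -621.21, 404.69] pointing down, gripper open.
Joint ranges: [-3.13, 3.13], [-1.02, 2.26], [0.13, 2.54], [-0.95, 4.09], [0.21, 2.88], [-2.74, 2.74]. Speed limits (rad/s): [2.57, 2.57, 3.14, 3.14, 3.14, 3.14].

INTERFACE

Orientations are given as a rotation vector (axis times angle).
In Python, from cell import env gives the robot as it stands.
- The arm moves only by the shell command python3 -m creep 'ROWS' [OPENING] [FORCE]. ROWS is JSON, a list of rows, each an object with "offset": the shift along the world's x, y, z in m, a list of three; "twist": the turn about the world's z in rad. A call has 1 to 8 rows; each row is the pose to reach, as a shift and turn from the pose commanded when the call began; what a row does not reach only later rows make up. A row lasts 1/10 s, in which the tool goes at most 50 mm and 8.59 degrees, less where a joint would pass 70% of its speed; a pose out of reach is approached as far as the arm can. A call with a gripper value outside its range is refused whole. OPENING is the opening, from 0 (shut) to 1 (fully open), set as the call begins (- or left out, the last holds). The fingers move at their own pace and stop on an object; FORCE is the grip in N (left out, the last holds). Time passes only in rows, so rows that repeat a pose let the fingers close. It gives the time, the measured TCP pose, the force and the opening at its end, in the units of the state.
- env.read_state(): the state, without advancing time (a new reading comes with each control period).
- env.grab_frame(name): name is "scene" or "side" or "wrist"; returns the picture (384x512x3 uint8, red, green, blue); there is no depth.
- env.calibration(name): a dict with "fx", "fy", "cx", "cy" (pixels), "origin" and "orientation" of the camera in the world. Camera axes: x right, y down, z forward; pixel columns grow to the right and rows downward; lengths in mm; the calibration is good to about 2 mm. A picture is of the moment at which its call begins: read the wrist's pose just before it. calibration takes no time and is no camera call; for the wrist camera it gives the pose at the moment of the call.
- env.job_done(): hands the job in, once; it reports no verdict.
The state is a dict: "time": time; "joint_positions": joint angles; "dq": joint speeds; "tau": joint torques, N m; "ee_pos": TCP position; "ee_rot": TCP orientation; "contact_force": force on the tool from outside, world axes, zero at the start; "moment": the same for the moment, N m; "grip_width": finger opening in mm.
Only numpy, scipy, OpenCV 4.12 (cv2) and the standard library are available. Lean on these libraries where they do the work, as an engineer would, in place of code of your own. Each camera call takes 0.05 s, during which the arm holds its last target. There are 200 camera calls.

TASK

Get the shade book ready for matching the milky agates: with a fingertip push the hexagonal brass weight along the board, off the blue page, until it stands wholly on the white resting panel, then turn the half-open leaf over its spine until it lies flat on the blue page, without flinging or slamming it. Push only: do not lift or tip the weight, and do not disturb the loupe, the ramekin or the agates. Finish with the hand clear of everything.

Things in the scene. Friction and masses are not known exactly. Their poses are not given: they have to be found in the camera images.
- book: Fixed shade book: a dark wooden board 10 mm thick on the shelf, shallow yaw. Origin on the shelf at the middle of the spine; its x runs along the spine away from the robot, y to the left, z up. Left page (grey, six pale discs): x -72 to 72, y 0 to 122 mm. Right page (blue): x -72 to 72, y 0 to -122 mm. The board carries on level beyond the right page to x = 158 mm, y 0 to -122 mm, and bears the white resting panel.
- leaf_hinge (a point): Middle of the spine (hinge axis, along the book's x), 13.5 mm above the shelf.
- leaf (a joint): Angle of the white leaf about the spine, rad: 0 lies flat on the left grey page, 1.57 stands upright, 3.14 lies flat on the right blue page. It starts ajar at 0.4 to 0.7. The hinge is stiff and the leaf stays at whatever angle it is left; turning it takes up to about 1.2 N at the tab. The leaf is a rigid plate 5 mm thick, 112 mm along the spine, 110 mm out from it, plus a red tab 40 mm wide in the middle of the free edge that reaches 126 mm from the spine. 90 g.
- leaf_tab (a point): Middle of the outer edge of the leaf's red tab, 126 mm from the spine; moves with the leaf.
- right_page (a point): Middle of the blue right page, on its top face, 10 mm above the shelf. Where the leaf must come to lie.
- panel (a point): Middle of the white resting panel, on the board's top face 10 mm above the shelf; the panel measures 80 mm along the book's x and 110 mm along its y.
- weight: Loose hexagonal brass weight, 36 mm across flats, 42 mm across corners, 26 mm high, 0.17 to 0.33 kg, standing at any yaw on the blue page where the leaf must lie. Origin at the centre of its underside.
- ramekin: Blue ceramic ramekin, 76 mm across, 42 mm high, loose on the shelf beyond the grey page. Bystander. Origin at the centre of its underside.
- loupe: Tarnished silver loupe, a round cell 34 mm across and 20 mm high with a cover 12 mm high that reaches 54 mm to its -x side; loose on the shelf right of the blue page. Bystander. Origin at the centre of the cell's underside.
- tray: Fixed wooden tray, 122 x 34 x 16 mm, four cells with an agate in each. Origin at the centre of its underside.
- agate0_center (a point): Centre of milky white agate marble 0, 18 mm across, loose in a cell of the tray. Bystander.
- agate1_center (a point): Centre of milky white agate marble 1, 18 mm across, loose in a cell of the tray. Bystander.
- agate2_center (a point): Centre of milky white agate marble 2, 18 mm across, loose in a cell of the tray. Bystander.
- agate3_center (a point): Centre of milky white agate marble 3, 18 mm across, loose in a cell of the tray. Bystander.
Things that resemble listed ones, but are neither listed nor needed, are in the scene too. Of the things that look like the weight, the largest one is meant.

How it is judged (in metres and radians):
On the way, in this order (a step that is already met when the one before it is completed fails the run):
1. the brass weight stands on the white panel while the leaf is still on its first side (x of weight in the frame of book between 0.088 and 0.136 m and y of weight in the frame of book between -0.1 and -0.024 m and height (world z) of weight between 0.006 and 0.016 m and angle between weight's own z axis and vertical below 0.15 rad and linear speed of weight below 0.03 m/s and value of joint leaf below 1.3 rad), for 0.2 s.
2. the leaf lies flat on the blue page (value of joint leaf above 3.04 rad), for 0.2 s.
At the end, for the whole second after the job is handed in: The leaf lies flat on the blue page (joint above 3.04 rad) and still; the weight stands upright and still on the white panel, its centre within 24 mm of the panel's middle along the book's x and 38 mm along its y; loupe, ramekin and agates within 20 mm of where they were (x of weight in the frame of book between 0.088 and 0.136 m and y of weight in the frame of book between -0.1 and -0.024 m and height (world z) of weight between 0.006 and 0.016 m and angle between weight's own z axis and vertical below 0.15 rad and linear speed of weight below 0.03 m/s and value of joint leaf above 3.04 rad and velocity of joint leaf between -0.05 and 0.05 rad/s); the robot touches nothing.
It fails at once if the brass weight is lifted off the board (height (world z) of weight above 0.02 m).
It fails at once if the brass weight is tipped (angle between weight's own z axis and vertical above 0.45 rad).
It fails at once if the brass weight is squeezed or rammed hard (contact force between the fingers and weight above 40 N).
It fails at once if the leaf is flung or slammed (velocity of joint leaf above 5 rad/s or velocity of joint leaf below -5 rad/s).
It fails at once if the loupe, ramekin or an agate is disturbed (distance of any of loupe, ramekin, agate0_center, agate1_center, agate2_center, agate3_center from where it was at the start of the episode above 0.02 m).
It also fails if it takes over 64 s, if anything falls off the work surface, if the arm or the gripper's body presses on something with over 40 N, if the wrist force passes 120 N, or if a joint passes its speed limit or range.

## Working session

There is one attempt and no reset: what is moved stays moved. The work goes in short steps, Python scripts to look and compute and a shell command to move; the robot and the scene stay as the last step left them, time stands still between calls to the robot, and variables do not carry over. Pictures are saved under pics/ and viewed, about 8 in all and at most 12, crops included, and the job is handed in when it is done.

```bash
mkdir -p pics; ls; python3 - <<'E'
from cell import env
import cv2,numpy as np
for n in("scene","side"):
    f=env.grab_frame(n); cv2.imwrite(f"pics/{n}0.png",f[:,:,::-1]); 
    c=env.calibration(n); print(n,c)
s=env.read_state(); print(s["time"],s["ee_pos"],s["ee_rot"],s["contact_force"],s["grip_width"])
a=[cv2.imread(f"pics/{n}0.png") for n in("scene","side")]
E
```

```text
pics
scene {'fx': 499.9400706497912, 'fy': 499.9400706497912, 'cx': 252.69818337564834, 'cy': 187.52322873738592, 'origin': array([ 909.11719728, -902.16646557,  943.36087614]), 'orientation': array([-2.29692565, -0.55202345,  0.22703655])}
side {'fx': 416.45331815352057, 'fy': 416.45331815352057, 'cx': 259.3995423060799, 'cy': 189.37901198512145, 'origin': array([ 354.64622128, -812.36645598,  720.32800283]), 'orientation': array([-2.29123737,  0.22167477, -0.09424393])}
0.1 [ 191.31957706 -620.99405827  403.67083061] [-3.10482411e+00 -4.67359715e-01 -7.35868731e-05] [0.49652334 0.42431587 0.35909945] 85.56660954086144
```

View pics/scene0.png

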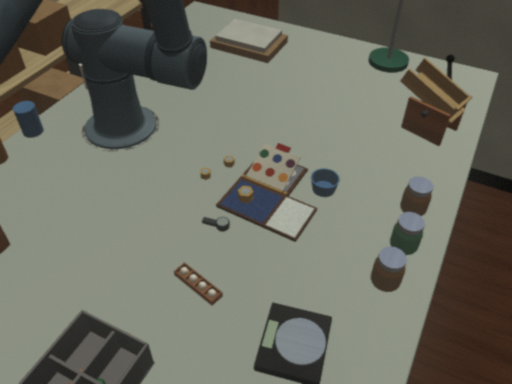

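View pics/side0.png

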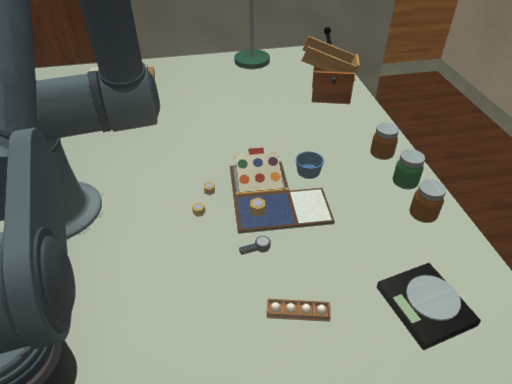

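The scene shows the blue page at about (252,201) with the weight on it at (246,193). The panel is at (291,216) and the leaf with its red tab at (283,148). In the side view, the page is at (265,211), the weight at (258,206), the panel at (311,206) and the tab at (256,151). Next I'll measure these positions.

```bash
cat > h.py <<'E'
import numpy as np,cv2
from scipy.spatial.transform import Rotation as R
def rays(c,px):
    px=np.asarray(px,float).reshape(-1,2)
    d=np.c_[(px[:,0]-c["cx"])/c["fx"],(px[:,1]-c["cy"])/c["fy"],np.ones(len(px))]
    return np.array(c["origin"]),R.from_rotvec(c["orientation"]).apply(d)
def plane(c,px,z):
    o,d=rays(c,px); return o+d*((z-o[2])/d[:,2])[:,None]
def tri(c1,p1,c2,p2):
    o1,d1=rays(c1,p1);o2,d2=rays(c2,p2)
    A=np.c_[d1[0],-d2[0]];t=np.linalg.lstsq(A,o2-o1,rcond=None)[0]
    a=o1+t[0]*d1[0];b=o2+t[1]*d2[0];return (a+b)/2,np.linalg.norm(a-b)
def proj(c,P):
    v=R.from_rotvec(c["orientation"]).inv().apply(np.atleast_2d(P)-np.array(c["origin"]))
    return np.c_[c["cx"]+c["fx"]*v[:,0]/v[:,2],c["cy"]+c["fy"]*v[:,1]/v[:,2]]
def blobs(m,amin=12):
    out=[]
    for k in cv2.findContours(m.astype(np.uint8),cv2.RETR_EXTERNAL,cv2.CHAIN_APPROX_NONE)[0]:
        a=cv2.contourArea(k)
        if a>=amin: out.append((a,k.reshape(-1,2)))
    return sorted(out,key=lambda x:-x[0])
E
python3 - <<'E'
from cell import env
from h import *
roi={"scene":(190,135,350,250),"side":(180,140,345,260)}
for n in roi:
    x0,y0,x1,y1=roi[n]
    im=cv2.imread(f"pics/{n}0.png");c=env.calibration(n)
    h=cv2.cvtColor(im,cv2.COLOR_BGR2HSV).astype(int);H,S,V=h[...,0],h[...,1],h[...,2]
    box=np.zeros(H.shape,bool);box[y0:y1,x0:x1]=1
    M={"blue":(H>105)&(H<135)&(S>90)&(V<130),"white":(V>190)&(S<45),"gold":(H>8)&(H<24)&(S>70)&(V>130),"red":((H<6)|(H>174))&(S>140)&(V>110)}
    print(n, {k:h[v[1],v[0]].tolist() for k,v in (dict(page=(270,207),panel=(291,216),table=(220,280)) if n=="scene" else dict(page=(280,215),panel=(311,206),table=(220,280))).items()})
    for k,m in M.items():
        for a,b in blobs(m&box)[:4]:
            P=plane(c,b,10.);r=cv2.minAreaRect(P[:,:2].astype(np.float32))
            print(k,a,b.mean(0).round(1),"rect",np.round(r[0],1),np.round(r[1],1),round(r[2],1))
    cv2.imwrite(f"pics/{n}_c.png",cv2.resize(im[y0:y1,x0:x1],None,fx=4.6,fy=4.6,interpolation=cv2.INTER_CUBIC))
E
```

```text
scene {'page': [110, 99, 88], 'panel': [44, 16, 173], 'table': [43, 25, 145]}
blue 853.5 [249.2 198.9] rect [ 500.5 -103.1] [ 99.2 119.5] 87.0
blue 13.5 [276.8 158.2] rect [490.7  76.6] [11.3 17.4] 25.2
gold 79.0 [245.  190.6] rect [470.3 -79.4] [33.7 31.6] 7.5
gold 62.0 [282.5 177. ] rect [536.9  12.9] [24.5 32.1] 24.9
gold 57.5 [256.4 166.8] rect [456.   16.7] [24.9 33. ] 26.3
side {'page': [110, 93, 112], 'panel': [46, 18, 218], 'table': [46, 29, 187]}
blue 993.0 [260.4 209.8] rect [ 501.  -105.8] [101.5 121.9] 86.0
blue 30.0 [257.4 162.1] rect [519.4  80.9] [22.5 22.8] 27.7
white 913.5 [309.9 206. ] rect [ 613.6 -112.3] [107.2  78.1] 86.6
white 12.0 [257.  202.4] rect [488.2 -78.2] [10.8 14.9] 78.8
gold 115.0 [257.4 203. ] rect [487.9 -79.7] [35.8 34.7] 78.8
gold 69.0 [243.9 178.8] rect [471.6  18.8] [36.9 26.5] 80.1
gold 67.5 [274.8 176.1] rect [554.1  12.9] [33.1 26.7] 78.8
gold 62.0 [197.9 206.8] rect [343.8 -64. ] [24.6 29. ] 78.8
red 39.5 [255.8 150.6] rect [523.5 132.1] [19.1 37.2] 78.8
red 20.0 [259.3 177.6] rect [512.6  16. ] [25.2 18.1] 66.6
```

View pics/side_c.png

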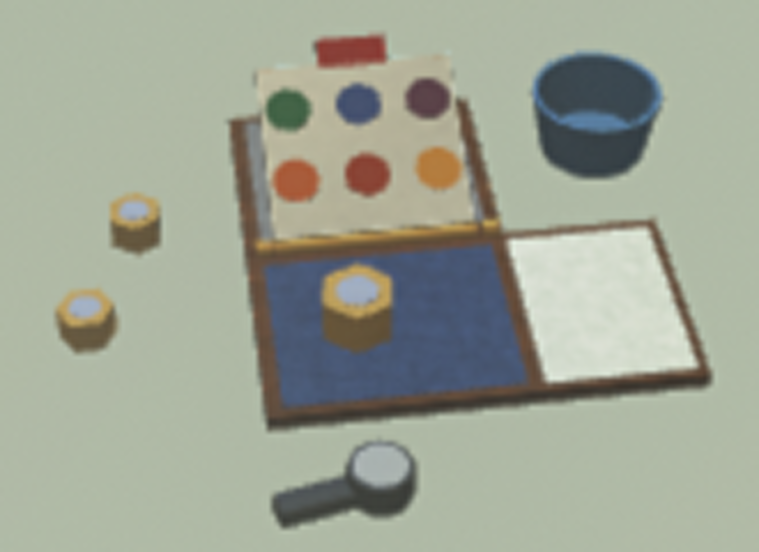

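The crop shows the large weight at (357,292) with its top facing up. The two smaller decoys are off the page, the leaf is half open with its tab at (350,51), the ramekin is at (595,115) and the loupe at (380,475).

```bash
python3 - <<'E'
from cell import env
from h import *
C={n:env.calibration(n) for n in("scene","side")}
im=cv2.imread("pics/scene0.png");h=cv2.cvtColor(im,cv2.COLOR_BGR2HSV).astype(int)
m=(h[...,2]>158)&(h[...,1]<40);b=np.zeros(m.shape,bool);b[190:240,262:320]=1
for a,k in blobs(m&b)[:2]:
    r=cv2.minAreaRect(plane(C["scene"],k,10.)[:,:2].astype(np.float32));print("scene panel",a,r)
H,S,V=h[...,0],h[...,1],h[...,2]
b[:]=0;b[138:160,265:300]=1
t=blobs(((H<10)|(H>170))&(S>90)&b,5);print([(a,k.mean(0)) for a,k in t])
o=np.array([505.5,-43.8,0]);yaw=-.0593
Rb=R.from_euler("z",yaw)
bk=lambda p:Rb.inv().apply(np.atleast_2d(p)-o).round(1)
if t: p,e=tri(C["scene"],t[0][1].mean(0),C["side"],(255.8,150.6));print("tab",p,e,bk(p))
# weight tops: gold+inlay region; top-centre pixel
for n,px in(("scene",(246,191)),("side",(257.6,203.5))): 
    p=plane(C[n],px,36);print("w",n,p,bk(p))
for n,px in(("scene",(325,176)),("side",(309.5,160))):
    p=plane(C[n],px,42);print("ram",p,bk(p))
p=plane(C["side"],(262.7,241),20);print("loupe",p,bk(p))
x0,y0,x1,y1=190,135,350,250
cv2.imwrite("pics/scene_c.png",cv2.resize(im[y0:y1,x0:x1],None,fx=5,fy=5,interpolation=cv2.INTER_CUBIC))
E
```

```text
scene panel 893.5 ((612.72509765625, -108.22831726074219), (105.95633697509766, 75.57319641113281), 86.626708984375)
[(54.5, array([282.72413793, 147.68965517]))]
tab [511.7141684   63.2594302   64.43706927] 2.525777273139471 [[-1.000e-01  1.072e+02  6.440e+01]]
w scene [[ 485.67954336 -102.84413804   36.        ]] [[-16.3 -60.1  36. ]]
w side [[ 484.04693598 -108.73220986   36.        ]] [[-17.6 -66.1  36. ]]
ram [[647.44367071  35.73227217  42.        ]] [[137.   87.8  42. ]]
ram [[649.1287548   22.27519834  42.        ]] [[139.5  74.5  42. ]]
loupe [[ 475.69605851 -212.51181455   20.        ]] [[ -19.8 -170.2   20. ]]
```

View pics/scene_c.png

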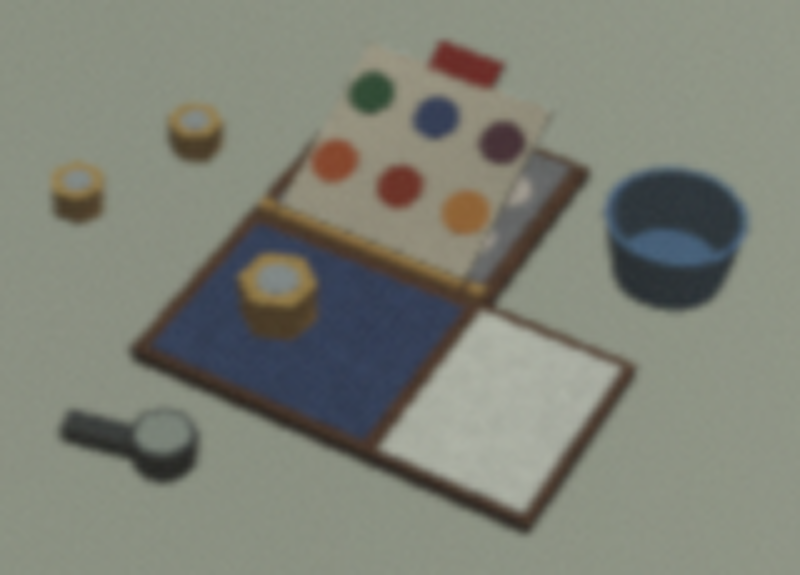

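```bash
python3 -m creep '[{"offset":[0.02,0.04,0],"twist":-0.12},{"offset":[0.04,0.08,0],"twist":-0.24},{"offset":[0.06,0.12,0],"twist":-0.36},{"offset":[0.08,0.16,0],"twist":-0.36},{"offset":[0.10,0.20,0],"twist":-0.36},{"offset":[0.12,0.24,0],"twist":-0.36},{"offset":[0.14,0.28,0],"twist":-0.36},{"offset":[0.16,0.32,0],"twist":-0.36}]' 0.25 20
python3 -m creep '[{"offset":[0.018,0.04,0],"twist":0},{"offset":[0.036,0.08,0],"twist":0},{"offset":[0.054,0.12,0],"twist":0},{"offset":[0.072,0.16,0],"twist":0},{"offset":[0.086,0.198,0],"twist":0},{"offset":[0.086,0.198,-0.03],"twist":0},{"offset":[0.086,0.198,-0.06],"twist":0},{"offset":[0.086,0.198,-0.09],"twist":0}]'
python3 - <<'E'
from cell import env
s=env.read_state();print(s)
E
```

```text
time: 0.9
ee_pos: [351.7, -299.4, 404.3]
ee_rot: [-3.14, 0.097, 0.0]
contact_force: [0.8, -0.6, 0.2]
grip_width: 21.0
time: 1.7
ee_pos: [437.3, -102.5, 313.6]
ee_rot: [3.14, -0.094, 0.001]
contact_force: [0.3, -0.5, 0.3]
grip_width: 21.0
{'time': 1.7, 'joint_positions': array([-4.83699322e-01, -1.33789206e-01,  2.13019354e+00, -2.60997992e-06,
        1.14474601e+00,  1.14697390e+00]), 'dq': array([-0.0138615 ,  0.45044969,  0.21718178, -0.00157849, -0.66089591,
        0.00141904]), 'tau': array([ 5.85102215e-01, -2.71385926e+01, -3.02902651e+01,  1.06863643e-02,
        6.03562184e-01,  2.32756638e-04]), 'ee_pos': array([ 437.2519629 , -102.50694002,  313.6112501 ]), 'ee_rot': array([ 3.13998889e+00, -9.40327999e-02,  6.22788290e-04]), 'contact_force': array([ 0.27769481, -0.483131  ,  0.34566155]), 'moment': array([-0.05812845, -0.04039787, -0.01546435]), 'grip_width': 21.045364286255207}
```

```bash
python3 -m creep '[{"offset":[0,0,-0.03],"twist":0},{"offset":[0,0,-0.06],"twist":0},{"offset":[0,0,-0.085],"twist":0},{"offset":[0,0,-0.105],"twist":0},{"offset":[0,0,-0.117],"twist":0},{"offset":[0,0,-0.126],"twist":0},{"offset":[0,0,-0.126],"twist":0},{"offset":[0,0,-0.126],"twist":0}]'
python3 - <<'E'
from cell import env
import cv2
f=env.grab_frame("side");cv2.imwrite("pics/s1.png",cv2.resize(f[130:270,170:350,::-1],None,fx=4.4,fy=4.2,interpolation=cv2.INTER_CUBIC))
E
```

```text
time: 2.5
ee_pos: [437.7, -103.4, 189.3]
ee_rot: [3.14, -0.096, 0.002]
contact_force: [0.1, -0.4, -0.2]
grip_width: 21.2
```

View pics/s1.png

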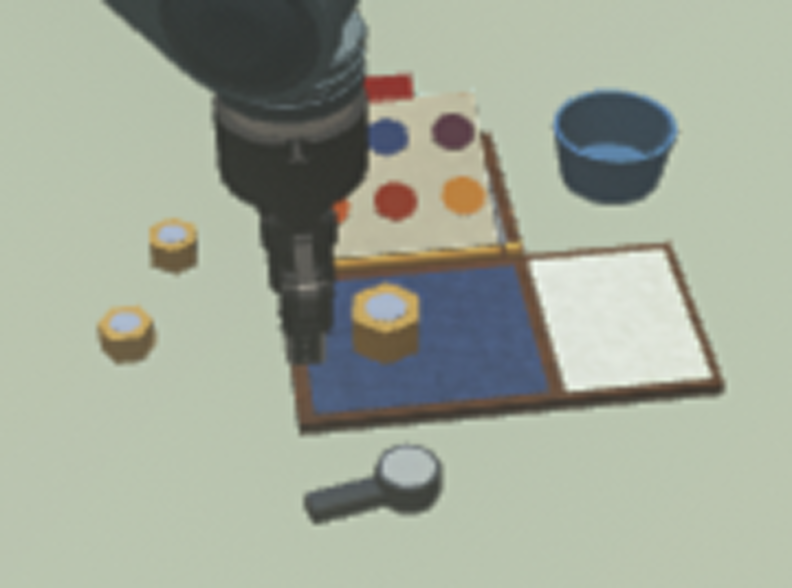

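The fingers are at (305,345), just behind the weight at (385,320), and are lined up with it. Now I'll push.

```bash
python3 -m creep '[{"offset":[0.006,-0.0004,0],"twist":0},{"offset":[0.012,-0.0007,0],"twist":0},{"offset":[0.018,-0.001,0],"twist":0},{"offset":[0.024,-0.0014,0],"twist":0},{"offset":[0.030,-0.0018,0],"twist":0},{"offset":[0.036,-0.0021,0],"twist":0},{"offset":[0.042,-0.0025,0],"twist":0},{"offset":[0.048,-0.0028,0],"twist":0}]'
python3 -m creep '[{"offset":[0.006,-0.0004,0],"twist":0},{"offset":[0.012,-0.0007,0],"twist":0},{"offset":[0.018,-0.001,0],"twist":0},{"offset":[0.024,-0.0014,0],"twist":0},{"offset":[0.030,-0.0018,0],"twist":0},{"offset":[0.036,-0.0021,0],"twist":0},{"offset":[0.042,-0.0025,0],"twist":0},{"offset":[0.048,-0.0028,0],"twist":0}]'
cat > w.py <<'E'
from cell import env
from h import *
o=np.array([505.1,-41.8,0]);Rb=R.from_euler("z",-.0593)
bk=lambda p:Rb.inv().apply(np.atleast_2d(p)-o).round(1)
for n in("side","scene"):
    f=env.grab_frame(n);c=env.calibration(n);cv2.imwrite(f"pics/{n}_last.png",f[:,:,::-1])
    h=cv2.cvtColor(f,cv2.COLOR_RGB2HSV).astype(int);H,S,V=h[...,0],h[...,1],h[...,2]
    m=(H>8)&(H<24)&(S>70)&(V>(130 if n=="side" else 100))
    for a,k in blobs(m,15):
        P=plane(c,k,36.);b=bk(P);q=(b.min(0)+b.max(0))/2
        if -80<q[0]<170 and -125<q[1]<-15: print(n,a,q,(b.max(0)-b.min(0))[:2])
E
python3 w.py
```

```text
time: 3.35
ee_pos: [485.8, -106.0, 188.6]
ee_rot: [-3.14, 0.096, 0.0]
contact_force: [-1.7, -0.7, 0.4]
grip_width: 21.5
time: 4.15
ee_pos: [533.8, -108.8, 188.6]
ee_rot: [-3.14, 0.096, 0.0]
contact_force: [-1.1, -0.0, 0.6]
grip_width: 21.7
side 49.0 [-22.3 -24.3  36. ] [89.4  8.2]
side 30.5 [ 62.35 -69.9   36.  ] [28.1 34.6]
scene 120.0 [ 59.8  -65.65  36.  ] [40.2 36.1]
scene 21.0 [ 55.25 -16.35  36.  ] [41.3  8.5]
scene 16.0 [-42.55 -15.45  36.  ] [26.7 10.7]
```

```bash
python3 -m creep '[{"offset":[0.007,-0.0004,0],"twist":0},{"offset":[0.014,-0.0008,0],"twist":0},{"offset":[0.021,-0.0012,0],"twist":0},{"offset":[0.028,-0.0016,0],"twist":0},{"offset":[0.035,-0.0020,0],"twist":0},{"offset":[0.041,-0.0024,0],"twist":0},{"offset":[0.046,-0.0028,0],"twist":0},{"offset":[0.050,-0.003,0],"twist":0}]'
python3 -m creep '[{"offset":[-0.008,0.0005,0],"twist":0},{"offset":[-0.02,0.0012,0],"twist":0},{"offset":[-0.03,0.0018,0.02],"twist":0},{"offset":[-0.03,0.0018,0.06],"twist":0},{"offset":[-0.03,0.0018,0.10],"twist":0},{"offset":[-0.04,0.0018,0.14],"twist":0},{"offset":[-0.05,0.03,0.16],"twist":0.12},{"offset":[-0.06,0.07,0.16],"twist":0.24}]' 0
python3 w.py
python3 - <<'E'
import cv2
f=cv2.imread("pics/scene_last.png");cv2.imwrite("pics/c2.png",cv2.resize(f[120:260,180:360],None,fx=4.4,fy=4.2,interpolation=cv2.INTER_CUBIC))
E
```

```text
time: 5.05
ee_pos: [583.8, -111.8, 188.7]
ee_rot: [3.14, -0.096, 0.0]
contact_force: [0.2, -0.1, -1.2]
grip_width: 21.4
time: 5.85
ee_pos: [523.7, -42.6, 353.3]
ee_rot: [3.125, 0.283, 0.013]
contact_force: [1.4, 2.1, 0.5]
grip_width: 0.1
side 111.5 [108.6 -69.2  36. ] [38.8 35.4]
side 53.0 [ -6.6 -24.   36. ] [116.6   7.6]
scene 111.5 [108.85 -66.1   36.  ] [37.5 36.4]
scene 64.0 [ 10.15 -15.2   36.  ] [131.5  10.2]
```

View pics/c2.png

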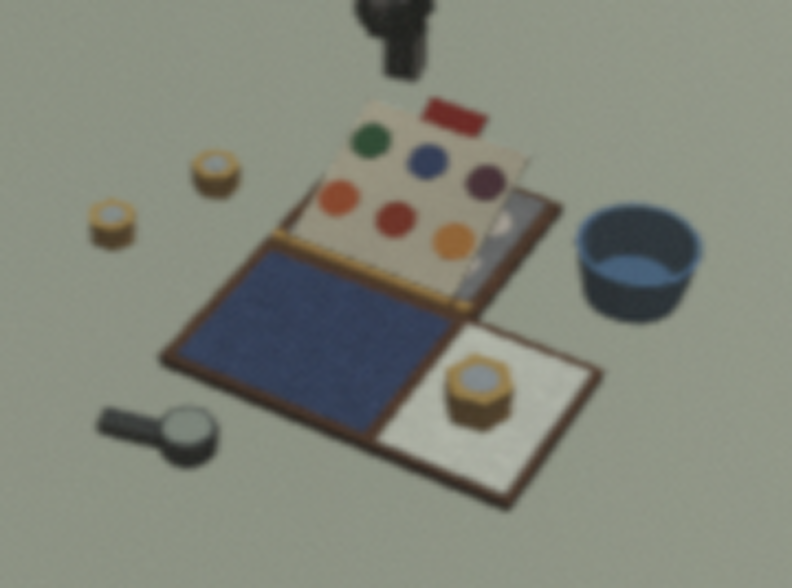

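The weight at (480,385) stands fully on the white panel, at book (109,-67), and nothing else has moved. Next is the leaf. I'll turn the tool a quarter turn and bring the fingertips down outside the tab.

```bash
python3 -m creep '[{"offset":[-0.002,0.02,0],"twist":0.14},{"offset":[-0.004,0.04,0],"twist":0.28},{"offset":[-0.005,0.06,0],"twist":0.42},{"offset":[-0.006,0.08,0],"twist":0.56},{"offset":[-0.007,0.10,0],"twist":0.70},{"offset":[-0.008,0.12,0],"twist":0.84},{"offset":[-0.009,0.135,0],"twist":0.98},{"offset":[-0.010,0.1455,0],"twist":1.12}]'
python3 -m creep '[{"offset":[0,0,0],"twist":0.11},{"offset":[0,0,-0.03],"twist":0.21},{"offset":[0,0,-0.06],"twist":0.21},{"offset":[0,0,-0.09],"twist":0.21},{"offset":[0,0,-0.12],"twist":0.21},{"offset":[0,0,-0.14],"twist":0.21},{"offset":[0,0,-0.14],"twist":0.21},{"offset":[0,0,-0.14],"twist":0.21}]'
python3 - <<'E'
from cell import env
import cv2
f=env.grab_frame("side");cv2.imwrite("pics/s3.png",cv2.resize(f[110:250,170:350,::-1],None,fx=4.4,fy=4.2,interpolation=cv2.INTER_CUBIC))
E
```

```text
time: 6.75
ee_pos: [513.0, 104.1, 348.3]
ee_rot: [-2.497, -1.906, 0.0]
contact_force: [0.3, 0.4, 0.3]
grip_width: -0.0
time: 7.55
ee_pos: [513.4, 103.3, 208.8]
ee_rot: [-2.29, -2.15, 0.0]
contact_force: [0.7, -1.8, 0.5]
grip_width: 0.0
```

View pics/s3.png

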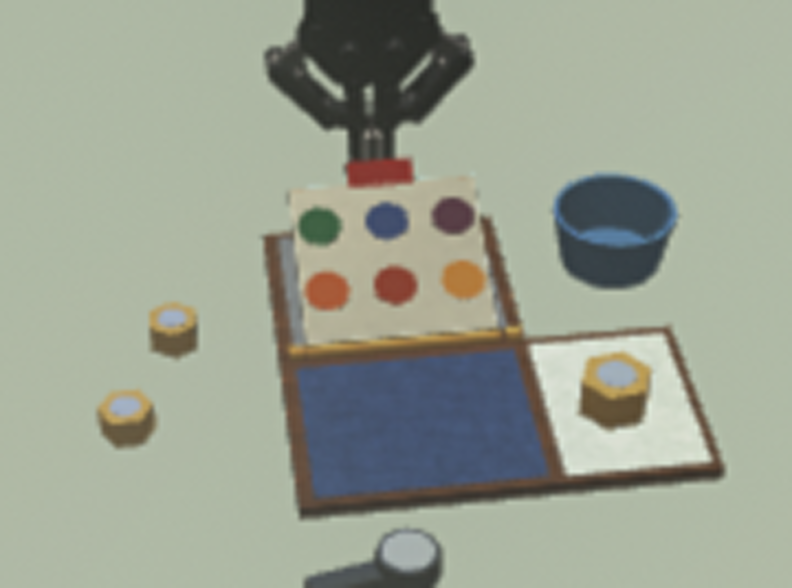

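The fingertips sit behind and outside the tab, centred on it at (375,160). The weight is on the panel at (615,385). Now I'll work out the arc.

```bash
python3 - <<'E'
import numpy as np
def tip(t):
    if t<np.pi/2:
        d=np.interp(t,[.444,np.pi/2],[30,21]); return 126*np.cos(t)+2.5*np.sin(t), 13.5+126*np.sin(t)-d
    r=105; return r*np.cos(t)+2.5*np.sin(t), 13.5+r*np.sin(t)-2.5*np.cos(t)
th=np.r_[.444,np.arange(.54,3.15,.1),3.14]
P=np.array([tip(t) for t in th]); Y=P[:,0]+11
W=np.c_[505.1+Y*.0593,-41.8+Y*.998,P[:,1]+173]
ref=np.array([513.4,103.3,208.8])
for k in range(0,len(th),8):
    print("call",k//8,"ref",ref.round(1))
    for t,w in zip(th[k:k+8],W[k:k+8]): print(round(t,2),((w-ref)/1000).round(4).tolist())
    ref=W[min(k+7,len(th)-1)]
E
```

```text
call 0 ref [513.4 103.3 208.8]
0.44 [-0.0008, -0.0195, 0.0018]
0.54 [-0.0012, -0.025, 0.0132]
0.64 [-0.0016, -0.0318, 0.0245]
0.74 [-0.002, -0.0396, 0.035]
0.84 [-0.0026, -0.0483, 0.0447]
0.94 [-0.0031, -0.0579, 0.0534]
1.04 [-0.0037, -0.0683, 0.0611]
1.14 [-0.0044, -0.0793, 0.0677]
call 1 ref [509.   24.  276.5]
1.24 [-0.0007, -0.0116, 0.0055]
1.34 [-0.0014, -0.0236, 0.0098]
1.44 [-0.0021, -0.0359, 0.0128]
1.54 [-0.0029, -0.0484, 0.0146]
1.64 [-0.0035, -0.0595, 0.0149]
1.74 [-0.0042, -0.07, 0.0139]
1.84 [-0.0048, -0.0802, 0.0118]
1.94 [-0.0054, -0.0903, 0.0088]
call 2 ref [503.6 -66.3 285.3]
2.04 [-0.0006, -0.0097, -0.004]
2.14 [-0.0011, -0.0189, -0.009]
2.24 [-0.0016, -0.0276, -0.0149]
2.34 [-0.0021, -0.0356, -0.0216]
2.44 [-0.0026, -0.0429, -0.0291]
2.54 [-0.0029, -0.0495, -0.0373]
2.64 [-0.0033, -0.0552, -0.0461]
2.74 [-0.0036, -0.06, -0.0555]
call 3 ref [ 500.1 -126.3  229.8]
2.84 [-0.0002, -0.0038, -0.0098]
2.94 [-0.0004, -0.0067, -0.0199]
3.04 [-0.0005, -0.0085, -0.0302]
3.14 [-0.0006, -0.0093, -0.0407]
3.14 [-0.0006, -0.0093, -0.0407]
```

```bash
python3 -m creep '[{"offset":[-0.0004,-0.010,0],"twist":0},{"offset":[-0.0008,-0.020,0.002],"twist":0},{"offset":[-0.001,-0.026,0.013],"twist":0},{"offset":[-0.002,-0.033,0.0245],"twist":0},{"offset":[-0.002,-0.041,0.035],"twist":0},{"offset":[-0.003,-0.050,0.045],"twist":0},{"offset":[-0.003,-0.059,0.0535],"twist":0},{"offset":[-0.003,-0.059,0.0535],"twist":0}]'
cat > t.py <<'E'
from cell import env
from h import *
o=np.array([505.1,-41.8,0]);Rb=R.from_euler("z",-.0593)
c=[];p=[]
for n in("scene","side"):
    f=env.grab_frame(n);c.append(env.calibration(n));cv2.imwrite(f"pics/{n}_last.png",f[:,:,::-1])
    h=cv2.cvtColor(f,cv2.COLOR_RGB2HSV).astype(int);H,S=h[...,0],h[...,1]
    b=np.zeros(H.shape,bool);b[100:240,225:330]=1
    t=blobs(((H<10)|(H>170))&(S>100)&b,8);print(n,[(a,k.mean(0).round(1).tolist()) for a,k in t][:4]);p.append(t[0][1].mean(0) if t else (0,0))
P,e=tri(c[0],p[0],c[1],p[1]);q=Rb.inv().apply(P-o);print("largest red in book",q.round(1),"err",e.round(1),"theta",np.arctan2(q[2]-13.5,q[1]).round(3),"r",np.hypot(q[2]-13.5,q[1]).round(0))
E
python3 t.py
```

```text
time: 8.4
ee_pos: [510.8, 43.3, 263.6]
ee_rot: [2.289, 2.148, 0.002]
contact_force: [-0.5, 0.0, 0.1]
grip_width: -0.3
scene [(70.5, [276.7, 142.5]), (42.5, [267.0, 170.9]), (31.5, [253.8, 165.9])]
side [(75.5, [257.8, 144.9]), (58.5, [260.2, 176.6]), (35.5, [244.2, 177.9])]
largest red in book [  0.8  66.4 110.4] err 2.6 theta 0.97 r 117.0
```

```bash
python3 -m creep '[{"offset":[-0.0006,-0.0104,0.0077],"twist":0},{"offset":[-0.0013,-0.0214,0.0143],"twist":0},{"offset":[-0.002,-0.033,0.0198],"twist":0},{"offset":[-0.0027,-0.045,0.0241],"twist":0},{"offset":[-0.0034,-0.0573,0.0271],"twist":0},{"offset":[-0.0042,-0.0698,0.0289],"twist":0},{"offset":[-0.0048,-0.081,0.0292],"twist":0},{"offset":[-0.0055,-0.0914,0.0282],"twist":0}]'
python3 t.py
```

```text
time: 9.3
ee_pos: [504.8, -47.8, 290.5]
ee_rot: [2.289, 2.151, 0.0]
contact_force: [-0.0, 0.9, 0.0]
grip_width: -0.2
scene [(52.0, [260.0, 155.8]), (15.5, [261.8, 176.1])]
side [(77.0, [262.5, 160.8]), (29.0, [261.6, 182.6])]
largest red in book [  0.4 -20.9 128.7] err 4.4 theta 1.75 r 117.0
```

```bash
python3 -m creep '[{"offset":[-0.0006,-0.0102,-0.0021],"twist":0},{"offset":[-0.0012,-0.0203,-0.0051],"twist":0},{"offset":[-0.0018,-0.030,-0.0091],"twist":0},{"offset":[-0.0023,-0.0392,-0.0141],"twist":0},{"offset":[-0.0028,-0.0479,-0.020],"twist":0},{"offset":[-0.0033,-0.0559,-0.0267],"twist":0},{"offset":[-0.0038,-0.0632,-0.0342],"twist":0},{"offset":[-0.0041,-0.0698,-0.0424],"twist":0}]'
python3 -m creep '[{"offset":[-0.0004,-0.0057,-0.0088],"twist":0},{"offset":[-0.0007,-0.0105,-0.0182],"twist":0},{"offset":[-0.0009,-0.0143,-0.028],"twist":0},{"offset":[-0.001,-0.0172,-0.038],"twist":0},{"offset":[-0.0012,-0.019,-0.048],"twist":0},{"offset":[-0.0013,-0.0198,-0.055],"twist":0},{"offset":[-0.0013,-0.0198,-0.057],"twist":0},{"offset":[-0.0013,-0.0198,-0.057],"twist":0}]'
python3 t.py
```

```text
time: 10.2
ee_pos: [500.7, -117.2, 247.4]
ee_rot: [2.289, 2.151, -0.0]
contact_force: [0.5, -0.1, -0.3]
grip_width: -0.3
time: 11.0
ee_pos: [499.3, -136.2, 190.6]
ee_rot: [-2.288, -2.151, 0.0]
contact_force: [-0.4, -0.3, -0.1]
grip_width: 0.2
scene [(76.0, [239.9, 212.4])]
side [(76.5, [268.2, 224.6])]
largest red in book [   0.6 -120.    16.9] err 2.3 theta 3.113 r 120.0
```

```bash
python3 -m creep '[{"offset":[0,0,-0.001],"twist":0},{"offset":[0,0,-0.002],"twist":0},{"offset":[0,0,-0.002],"twist":0}]'
python3 -m creep '[{"offset":[0,0,-0.001],"twist":0},{"offset":[0,0,-0.001],"twist":0}]'
```

```text
time: 11.4
ee_pos: [499.7, -136.4, 189.4]
ee_rot: [2.289, 2.151, 0.0]
contact_force: [-0.1, 0.2, 2.7]
grip_width: 0.2
time: 11.6
ee_pos: [499.9, -136.4, 189.2]
ee_rot: [-2.289, -2.152, 0.0]
contact_force: [-3.3, 2.2, 10.1]
grip_width: -0.1
```

It's bottomed out at 10 N, so the leaf is flat. Now I'll retract and check.

```bash
python3 -m creep '[{"offset":[0,0,0.01],"twist":0},{"offset":[0,0,0.04],"twist":0},{"offset":[0,0,0.08],"twist":0},{"offset":[0,0,0.12],"twist":0},{"offset":[-0.01,-0.03,0.16],"twist":0},{"offset":[-0.03,-0.07,0.2],"twist":0},{"offset":[-0.05,-0.11,0.2],"twist":0},{"offset":[-0.07,-0.15,0.2],"twist":0}]'
python3 -m creep '[{"offset":[-0.04,-0.04,0],"twist":0},{"offset":[-0.06,-0.08,0],"twist":0},{"offset":[-0.08,-0.12,0],"twist":0},{"offset":[-0.08,-0.12,0],"twist":0},{"offset":[-0.08,-0.12,0],"twist":0}]'
python3 t.py; python3 w.py
python3 - <<'E'
import cv2
f=cv2.imread("pics/scene_last.png");cv2.imwrite("pics/c4.png",cv2.resize(f[120:310,150:360],None,fx=3.7,fy=3.1,interpolation=cv2.INTER_CUBIC))
E
```

```text
time: 12.4
ee_pos: [428.8, -287.6, 391.0]
ee_rot: [2.284, 2.149, -0.0]
contact_force: [0.1, 0.3, 0.8]
grip_width: -0.3
time: 12.9
ee_pos: [348.8, -406.9, 388.0]
ee_rot: [-2.291, -2.149, -0.001]
contact_force: [0.5, 0.4, 0.4]
grip_width: -0.2
scene [(73.0, [240.4, 212.4])]
side [(71.0, [268.0, 224.5])]
largest red in book [   0.5 -117.7   14.6] err 2.1 theta 3.132 r 118.0
side 115.5 [106.05 -72.9   36.  ] [42.3 42.2]
side 50.5 [ -1.2  -24.55  36.  ] [131.6  11.9]
scene 111.5 [110.1 -66.1  36. ] [36.8 36.4]
scene 62.0 [ 10.15 -15.75  36.  ] [131.5   8.5]
```

View pics/c4.png

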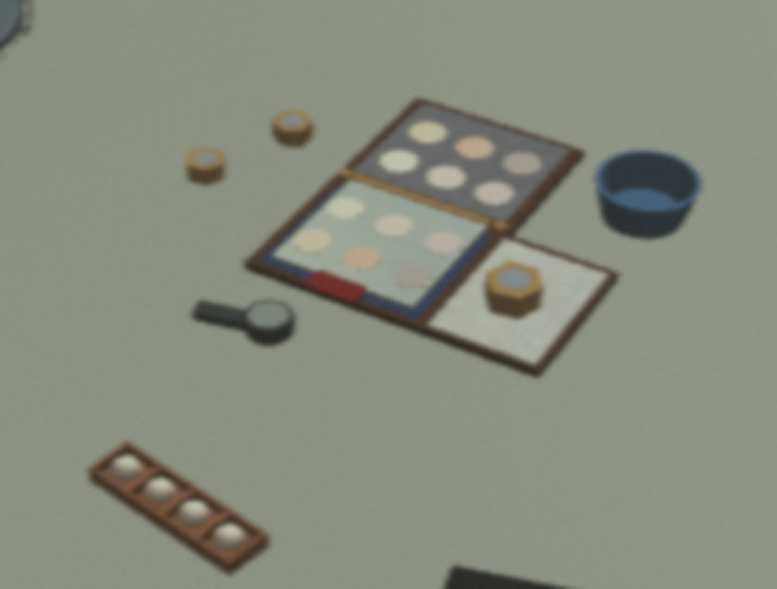

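The leaf lies flat on the blue page at (365,250). The weight stands on the panel at (515,288), and the loupe, ramekin and agates look undisturbed. I'll hand it in.

```bash
python3 -c "
from cell import env
print(env.job_done())"
```

```text
the job is handed in; nothing more can be done
None
```

The job is done and handed in at about 13 s on the robot's clock. I pushed the weight onto the white panel with two slightly open fingertips. I then turned the leaf over its spine at about 1 rad/s with the closed fingertips, seated it with about 10 N, and moved the hand clear.

**Last checks:**
- **Leaf:** the angle read 3.13 rad from the two camera views, so it lies flat (3.04 needed).
- **Weight:** it stands upright on the panel at about book (108, -69) mm, inside the allowed range. The two cameras disagreed by 4 mm in x and 7 mm in y. The side-view outline had grown slightly, so I trust the scene view more, which gave (110, -66).
- **Loupe, ramekin and agates:** they look unmoved in the last picture, but I did not measure their positions again.
- **Hand:** it touches nothing, and the force reading was below 1 N.

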